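# Line up the canisters, stepping down from the caddy

### The job

Line the four white canisters up on the row of cork mats in order of height, one centred on each mat, with the tallest on the mat nearest the green caddy and the shortest at the far end by the bowl. They are full and ceramic: keep them upright, set each one down on its mat before letting go rather than dropping it, and leave the caddy and the bowl where they stand.

Things in the scene. Friction and masses are not known exactly. Their poses are not given: they have to be found in the camera images.
- canister_large: closed round canister, the tallest and widest of the four: glazed white ceramic cylinder 68 mm across and 134 mm high with a cork lid 12 mm thick, 60 mm across, on top; 148 mm high in all, 0.3 to 0.55 kg. Stands upright and loose on the trolley. Origin at the centre of its underside, z up.
- canister_medium: closed round canister, second tallest of the four: glazed white ceramic cylinder 62 mm across and 106 mm high with a cork lid 12 mm thick, 54 mm across, on top; 120 mm high in all, 0.22 to 0.42 kg. Stands upright and loose on the trolley. Origin at the centre of its underside, z up.
- canister_small: closed round canister, third tallest of the four: glazed white ceramic cylinder 56 mm across and 78 mm high with a cork lid 12 mm thick, 48 mm across, on top; 92 mm high in all, 0.15 to 0.29 kg. Stands upright and loose on the trolley. Origin at the centre of its underside, z up.
- canister_mini: closed round canister, the shortest and slimmest of the four: glazed white ceramic cylinder 50 mm across and 52 mm high with a cork lid 12 mm thick, 42 mm across, on top; 66 mm high in all, 0.1 to 0.18 kg. Stands upright and loose on the trolley. Origin at the centre of its underside, z up.
- coaster_1: flat round cork mat, 84 mm across, 5 mm thick, the end mat on the robot's left (+y) in a row of four, about 96 mm apart and slightly uneven. Fixed on a fixed dark wooden plank, 115 x 400 x 12 mm, lying crosswise beyond the canisters, turned up to 0.15 rad. Origin: centre of its underside, 12 mm above the trolley top (cork surface at 17 mm); y along the row to the robot's left, z up.
- coaster_2: flat round cork mat, 84 mm across, 5 mm thick, second from the robot's left in a row of four, about 96 mm apart and slightly uneven. Fixed on a fixed dark wooden plank, 115 x 400 x 12 mm, lying crosswise beyond the canisters, turned up to 0.15 rad. Origin: centre of its underside, 12 mm above the trolley top (cork surface at 17 mm); y along the row to the robot's left, z up.
- coaster_3: flat round cork mat, 84 mm across, 5 mm thick, third from the robot's left in a row of four, about 96 mm apart and slightly uneven. Fixed on a fixed dark wooden plank, 115 x 400 x 12 mm, lying crosswise beyond the canisters, turned up to 0.15 rad. Origin: centre of its underside, 12 mm above the trolley top (cork surface at 17 mm); y along the row to the robot's left, z up.
- coaster_4: flat round cork mat, 84 mm across, 5 mm thick, the end mat on the robot's right (-y) in a row of four, about 96 mm apart and slightly uneven. Fixed on a fixed dark wooden plank, 115 x 400 x 12 mm, lying crosswise beyond the canisters, turned up to 0.15 rad. Origin: centre of its underside, 12 mm above the trolley top (cork surface at 17 mm); y along the row to the robot's left, z up.
- caddy: green plastic food-waste caddy, closed, with a black clamp handle swung down in front: about 230 x 250 mm over handle and pivots, 182 mm high, 1.3 kg, loose. It stands beyond one end of the row of mats, either on the robot's left or on its right. Origin at the centre of its underside, z up; its handle points along -x of its own frame.
- bowl: round coral-coloured half-folded silicone bowl with a white rim, 183 mm across, 57 mm high, loose. It stands beyond the other end of the row. Origin at the centre of its underside, z up. (A thin flat steel bottle opener also lies on the trolley, to the robot's right.)
Things that resemble listed ones, but are neither listed nor needed, are in the scene too. What is shaped like the canister_mini but blue or turquoise is not meant.

How it is judged (in metres and radians):
At the end, for the whole second after the job is handed in: Counting from the mat nearest the caddy, the large, medium, small and mini canisters stand on the first, second, third and fourth mat: each within 13 mm of its mat's centre, its underside resting on the cork (within 4 mm), upright within 0.1 rad, released and at rest (((world y of caddy above 0 m and horizontal distance between canister_large and coaster_1 below 0.013 m and z of canister_large in the frame of coaster_1 between 0.001 and 0.009 m and horizontal distance between canister_medium and coaster_2 below 0.013 m and z of canister_medium in the frame of coaster_2 between 0.001 and 0.009 m and horizontal distance between canister_small and coaster_3 below 0.013 m and z of canister_small in the frame of coaster_3 between 0.001 and 0.009 m and horizontal distance between canister_mini and coaster_4 below 0.013 m and z of canister_mini in the frame of coaster_4 between 0.001 and 0.009 m) or (world y of caddy below 0 m and horizontal distance between canister_mini and coaster_1 below 0.013 m and z of canister_mini in the frame of coaster_1 between 0.001 and 0.009 m and horizontal distance between canister_small and coaster_2 below 0.013 m and z of canister_small in the frame of coaster_2 between 0.001 and 0.009 m and horizontal distance between canister_medium and coaster_3 below 0.013 m and z of canister_medium in the frame of coaster_3 between 0.001 and 0.009 m and horizontal distance between canister_large and coaster_4 below 0.013 m and z of canister_large in the frame of coaster_4 between 0.001 and 0.009 m)) and angle between each of canister_large, canister_medium, canister_small, canister_mini's own z axis and vertical below 0.1 rad and linear speed of each of canister_large, canister_medium, canister_small, canister_mini below 0.02 m/s and angular speed of each of canister_large, canister_medium, canister_small, canister_mini below 0.2 rad/s); the robot touches nothing.
It fails at once if a canister was tipped over (beyond 0.6 rad) (angle between any of canister_large, canister_medium, canister_small, canister_mini's own z axis and vertical above 0.6 rad).
It fails at once if a canister was let go in the air (more than 12 mm above the mats' surface, not held by the fingers) ((height (world z) of canister_large above 0.029 m and contact force between canister_large and the fingers below 0.05 N) or (height (world z) of canister_medium above 0.029 m and contact force between canister_medium and the fingers below 0.05 N) or (height (world z) of canister_small above 0.029 m and contact force between canister_small and the fingers below 0.05 N) or (height (world z) of canister_mini above 0.029 m and contact force between canister_mini and the fingers below 0.05 N)).
It fails at once if the caddy or the bowl was disturbed (moved more than 20 mm) (distance of any of caddy, bowl from where it was at the start of the episode above 0.02 m).
It also fails if it takes over 96 s, if anything falls off the work surface, if the arm or the gripper's body presses on something with over 40 N, if the wrist force passes 120 N, or if a joint passes its speed limit or range.

### The arm

A 6-joint arm with a two-finger parallel gripper is mounted at the origin on the work surface. World frame = base frame: x ahead of the robot, y to its left, z up, the work surface at z = 0. Lengths are in m, angles in degrees, forces in N, time in s.
With the tool pointing down it reaches from about 0.375 to 0.75 m from the base axis. Payload 9 kg.
Tool frame: the origin (TCP) lies on the centre line of the jaws, within the pads' length; the fingertips stand 22 mm ahead of it and the grasp point (between the pads) lies 3 mm ahead of it; z points along the fingers, y is the line along which they close (so a half turn about z gives the same grasp; the last joint's range is limited). The gripper opens to 85 mm and grips with 20 to 120 N. Pads are 22 mm wide; open, the fingers measure 114 mm over their backs; the gripper's body (76 mm by 85 mm) begins 54 mm behind the grasp point. The pads swing forward as they close: fully open they stand 13 mm farther back than shut.
Start: joints at [-89.192, 5.964, 5.575, 89.605, 0, 77.527], TCP at [0.138, -0.584, 0.253] pointing down, gripper open.
Joint ranges: [-171.21, 171.21], [-48.23, 106.86], [-62.78, 66.21], [-105.2, 120.99], [-86.42, 89.51], [-180, 180]. Speed limits (degrees/s): [127.2, 127.2, 147.25, 180, 180, 180].

### API

Orientations are given as a 3x3 rotation matrix whose columns are the frame's x, y, z axes.
In Python, from bench import telemetry, snapshot, order gives the robot as it stands.
- The arm moves only by the tool move_arm, never from a script. Its argument "moves" is text: rows parted by semicolons, each of 7 numbers parted by spaces: the shift along the tool's x, y, z in units of 200 mm (1.0 is 200 mm), then the turn, a rotation vector about the tool's x, y, z in units of 360 degrees (1.0 is 360 degrees), then the opening, from -1 (shut) to 1 (fully open). In form: dx dy dz ax ay az fingers; .... A call has 1 to 10 rows; each row shifts and turns the commanded pose from where the row before left it, along the tool's axes as they then stand; what a row does not reach is not made up. A row lasts 1/8 s, in which the tool goes at most 62.5 mm and 10.7 degrees, less where a joint would pass 70% of its speed; a pose out of reach is approached as far as the arm can. A call with a number of a shift or a turn outside -1 to 1 is refused whole. A call with a gripper value outside its range is refused whole. The fingers move at their own pace and stop on an object; "squeeze" is the grip in N (left out, the last holds). Time passes only in rows, so rows that do not move let the fingers close. It gives the time, the measured TCP pose, the force, the opening and the grip force at its end, in the units of the state.
- telemetry.sense(): the state, without advancing time (a new reading comes with each control period).
- snapshot(name): name is "scene" or "top" or "wrist"; returns a dict with "image" (400x640x3 uint8, blue, green, red), "fov_y" (degrees; the focal length in pixels is half the picture's height over the tangent of half this angle, whatever the lens; pixels are square), "cx", "cy" (the principal point, pixels), "world_from_camera" (4x4, takes a point from camera to world coordinates); the wrist camera has in their place "T_tool_cam" (4x4, takes a point from camera to tool coordinates, whose origin is the TCP and whose axes are the flange's). Camera axes: x right, y down, z forward; pixel columns grow to the right and rows downward; lengths in m; the calibration is good to about 2 mm. A picture is of the moment at which its call begins: read the wrist's pose just before it. There is no depth.
- order.job_done(): hands the job in; it is judged then, once.
The state is a dict: "clock": time; "joint_positions": joint angles; "qvel": joint speeds; "tau": joint torques, N m; "ee_pos": TCP position; "orientation": TCP orientation; "contact_force": force on the tool from outside, world axes, zero at the start; "torque": the same for the moment, N m; "grip_width": finger opening in m; "gripper_force": force on a finger pad.
Only numpy, scipy, OpenCV 4.12 (cv2) and the standard library are available. Lean on these libraries where they do the work, as an engineer would, in place of code of your own. Each camera call takes 0.05 s, during which the arm holds its last target. There are 200 camera calls.

## Working session

There is one attempt and no reset: what is moved stays moved. The work goes in short steps, Python scripts to look and compute and a tool call to move; the robot and the scene stay as the last step left them, time stands still between calls to the robot, and variables do not carry over. Pictures are saved under pics/ and viewed, at most 14 in all, crops included, and the job is handed in when it is done.

Besides the shell and the picture viewer there is one more tool, called after "Request:" by a JSON object that holds its "api" and its "payload", one argument or row to a line. move_arm: Moves the arm, as the interface text tells. Its arguments: {"type":"object","properties":{"moves":{"type":"string"},"squeeze":{"type":"number"}},"required":["moves"]}

```bash
mkdir -p pics; ls; python3 - <<'E'
from bench import telemetry, snapshot
import cv2,numpy as np
np.set_printoptions(precision=4,suppress=True)
s=telemetry.sense();print(s)
for n in("scene","top","wrist"):
    d=snapshot(n);cv2.imwrite(f"pics/{n}0.png",d["image"])
    print(n,{k:v for k,v in d.items() if k!="image"})
E
```

```text
pics
{'clock': 0.0, 'joint_positions': array([-89.193 ,   5.9999,   5.5277,  89.6026,   0.0016,  77.5277]), 'qvel': array([ 0.0372,  0.0528,  0.0149, -0.0378, -0.0518, -0.0547]), 'tau': array([  0.0037, -55.6955,  50.3632,   0.0179,  -0.0003,  -0.    ]), 'ee_pos': array([ 0.1378, -0.5837,  0.2525]), 'orientation': array([[ 0.9733,  0.2297,  0.    ],
       [ 0.2297, -0.9733,  0.0013],
       [ 0.0003, -0.0013, -1.    ]]), 'contact_force': array([-0.3477, -0.634 ,  0.6385]), 'torque': array([-0.0509,  0.0014,  0.0102]), 'gripper_force': 0.0, 'grip_width': 0.08564116324938531}
scene {'fov_y': 46.59667824792836, 'cx': 325.36277110048167, 'cy': 199.49950053115316, 'world_from_camera': array([[ 0.216 ,  0.7002, -0.6804,  1.5743],
       [ 0.9763, -0.1432,  0.1625, -0.2608],
       [ 0.0164, -0.6994, -0.7146,  1.1987],
       [ 0.    ,  0.    ,  0.    ,  1.    ]])}
top {'fov_y': 42.28585917506478, 'cx': 315.77071774248435, 'cy': 191.13729376650673, 'world_from_camera': array([[ 0.0207, -0.9851,  0.1709,  0.2088],
       [-0.9997, -0.0188,  0.0123, -0.0137],
       [-0.0089, -0.1711, -0.9852,  1.7965],
       [ 0.    ,  0.    ,  0.    ,  1.    ]])}
wrist {'fov_y': 65.40728668112224, 'cx': 322.03798298495803, 'cy': 198.47363875842836, 'T_tool_cam': array([[-0.0003, -0.9612, -0.2758,  0.0705],
       [ 1.    , -0.0001, -0.0008, -0.0001],
       [ 0.0008, -0.2758,  0.9612, -0.1208],
       [ 0.    ,  0.    ,  0.    ,  1.    ]])}
```

View pics/scene0.png

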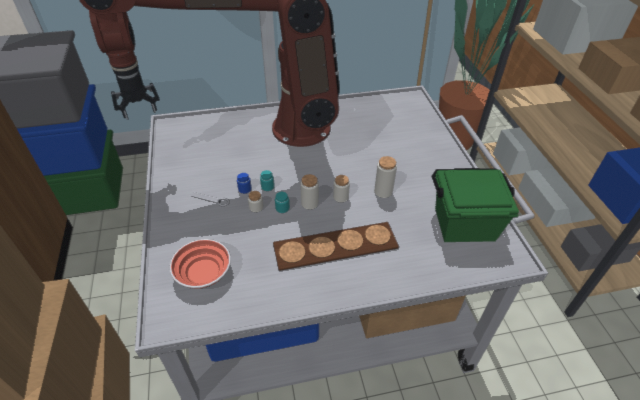

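View pics/top0.png

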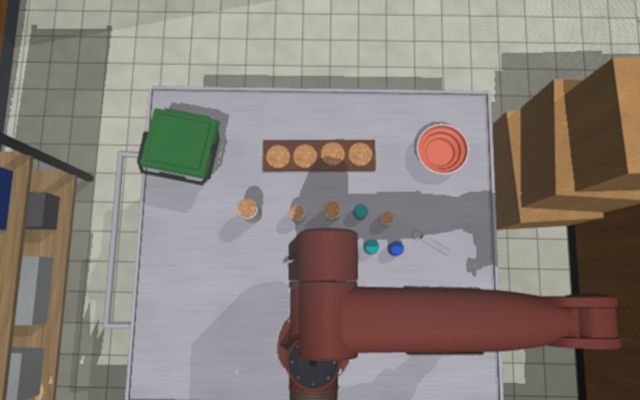

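The scene view shows, from +y: white canisters at (386,178) large, (342,188) small, (310,192) medium and (255,201) mini. The look-alikes are turquoise at (282,202) and (267,180) and blue at (244,183), so they are ruled out by colour. The mats are at (292..377, 235..251). The caddy is on the left (+y), so large goes to coaster_1. In the top view the lids are at (247,208), (297,213), (332,210) and (388,218).

```bash
cat >h.py <<'E'
import cv2,numpy as np
from bench import telemetry,snapshot
np.set_printoptions(precision=4,suppress=True)
def ray(d,uv,z,T=None):
    T=d["world_from_camera"] if T is None else T
    f=200/np.tan(np.radians(d["fov_y"]/2))
    r=T[:3,:3]@np.array([(uv[0]-d["cx"])/f,(uv[1]-d["cy"])/f,1])
    return T[:3,3]+r*(z-T[2,3])/r[2]
def proj(d,p,T=None):
    T=d["world_from_camera"] if T is None else T
    f=200/np.tan(np.radians(d["fov_y"]/2))
    c=T[:3,:3].T@(np.asarray(p)-T[:3,3]);return c[:2]/c[2]*f+[d["cx"],d["cy"]]
def wristT(s,d):
    T=np.eye(4);T[:3,:3]=s["orientation"];T[:3,3]=s["ee_pos"];return T@d["T_tool_cam"]
def cork(img,amin=30):
    h=cv2.cvtColor(img,cv2.COLOR_BGR2HSV)
    m=cv2.inRange(h,(6,85,95),(22,255,255))
    n,l,st,c=cv2.connectedComponentsWithStats(m)
    return [(c[i],st[i]) for i in range(1,n) if st[i,4]>=amin]
E
python3 - <<'E'
from h import *
for n,box in(("top",(230,130,410,235)),("scene",(230,150,410,270))):
    d=snapshot(n)
    for c,s in cork(d["image"],15):
        if box[0]<c[0]<box[2] and box[1]<c[1]<box[3]:
            print(n,c,s,*[ray(d,c,z)[:2] for z in(.017,.066,.092,.120,.148)])
    x0,y0,x1,y1=box
    cv2.imwrite(f"pics/c_{n}.png",cv2.resize(d["image"][y0:y1,x0:x1],None,fx=4,fy=4,interpolation=cv2.INTER_CUBIC))
E
```

```text
top [317.7792 154.1436] [ 264  140  111   31 2953] [0.6504 0.0041] [0.6382 0.0036] [0.6318 0.0034] [0.6248 0.0031] [0.6179 0.0028]
top [246.4918 207.5164] [238 199  18  18 244] [0.4551 0.2482] [0.4483 0.241 ] [0.4447 0.2371] [0.4408 0.233 ] [0.437  0.2289]
top [331.7778 208.7778] [325 202  15  15 180] [ 0.4564 -0.0484] [ 0.4496 -0.0474] [ 0.446  -0.0469] [ 0.4421 -0.0464] [ 0.4382 -0.0458]
top [296.2117 211.7883] [290 206  13  13 137] [0.4435 0.0748] [0.437  0.0724] [0.4336 0.0711] [0.4299 0.0697] [0.4262 0.0683]
top [387.383  217.6383] [382 213  12  11  94] [ 0.4293 -0.241 ] [ 0.4232 -0.2347] [ 0.42   -0.2314] [ 0.4165 -0.2278] [ 0.413  -0.2243]
scene [386.981  162.3608] [379 157  17  12 158] [0.3002 0.2856] [0.353 0.263] [0.381  0.2509] [0.4112 0.238 ] [0.4414 0.2251]
scene [308.9706 179.9338] [302 175  15  11 136] [ 0.3376 -0.0296] [ 0.3889 -0.0392] [ 0.4161 -0.0443] [ 0.4454 -0.0498] [ 0.4747 -0.0552]
scene [341.5368 179.9579] [336 176  12   9  95] [0.3618 0.0889] [0.4121 0.0744] [0.4388 0.0667] [0.4675 0.0584] [0.4962 0.0502]
scene [253.9589 195.3288] [249 192  11   8  73] [ 0.3774 -0.2379] [ 0.427  -0.2389] [ 0.4533 -0.2394] [ 0.4817 -0.2399] [ 0.51   -0.2405]
scene [332.8123 242.7662] [ 274  223  119   40 2057] [ 0.6468 -0.0108] [ 0.6853 -0.0212] [ 0.7057 -0.0267] [ 0.7277 -0.0326] [ 0.7496 -0.0385]
```

View pics/c_scene.png

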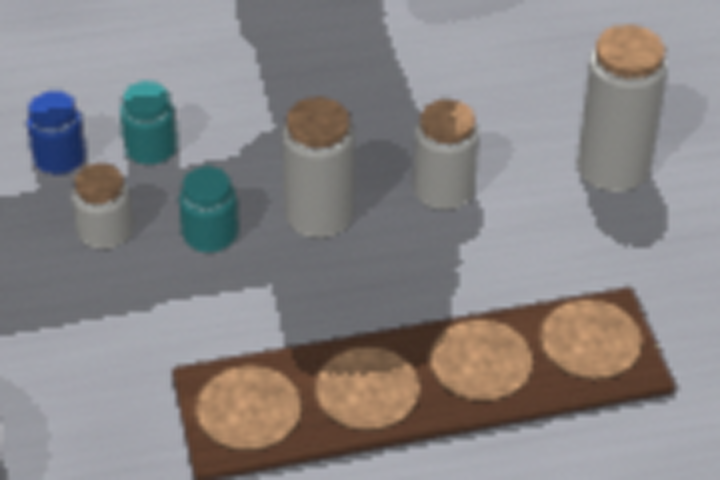

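The crop confirms the four cork-lidded white canisters: mini (100,205), medium (318,165), small (446,150) and large (622,105). The teal and blue ones are clearly different. Next I separate the mats from the plank.

```bash
cat >>h.py <<'E'
def mats(img,box):
    # cork against dark plank: light enough & orange, holes closed
    x0,y0,x1,y1=box;h=cv2.cvtColor(img,cv2.COLOR_BGR2HSV)[y0:y1,x0:x1].astype(int)
    b=img[y0:y1,x0:x1].astype(int)
    m=((b[...,2]-b[...,0]>45)&(b[...,1]>70)).astype(np.uint8)
    m=cv2.morphologyEx(m,cv2.MORPH_OPEN,np.ones((3,3),np.uint8))
    cs,_=cv2.findContours(m,cv2.RETR_EXTERNAL,cv2.CHAIN_APPROX_NONE)
    return [(np.array(cv2.fitEllipse(cv2.convexHull(c))[0])+[x0,y0],cv2.fitEllipse(cv2.convexHull(c))[1]) for c in cs if len(c)>25]
E
python3 - <<'E'
from h import *
for n,box in(("top",(260,135,380,175)),("scene",(270,220,402,270))):
    d=snapshot(n)
    for c,a in mats(d["image"],box): print(n,c,a,ray(d,c,.017)[:2])
d=snapshot("top")
for p in[(360,211),(371,246),(396,248)]: print("blue",ray(d,p,.066))
for p in[(218,150),(213,180),(418,150)]: print("caddy/bowl edge",ray(d,p,.1))
E
```

```text
top [291.1006 155.8738] (30.45110321044922, 53.066646575927734) [0.6424 0.0983]
top [346.7614 153.3492] (28.62920379638672, 55.483612060546875) [ 0.6552 -0.0983]
scene [291.4417 250.9528] (21.27743148803711, 28.1099910736084) [ 0.6527 -0.1485]
scene [321.3024 247.0143] (18.861268997192383, 27.380605697631836) [ 0.6564 -0.0513]
scene [350.1643 239.27  ] (20.579715728759766, 26.224903106689453) [0.6441 0.0484]
scene [377.3245 233.9643] (19.809480667114258, 27.47390365600586) [0.6403 0.1428]
blue [ 0.4439 -0.1426  0.066 ]
blue [ 0.327 -0.18   0.066]
blue [ 0.3221 -0.2631  0.066 ]
caddy/bowl edge [0.638 0.341 0.1  ]
caddy/bowl edge [0.5344 0.3523 0.1   ]
caddy/bowl edge [ 0.6504 -0.3341  0.1   ]
```

Request:
{"api": "move_arm", "payload": {
  "moves": "0 0 -0.2 0 0 -0.0266 1;0 0 0 0 0 -0.0266 1;0 0 0 0 0 -0.0266 1;0 0 0 0 0 -0.0266 1;0 0 0 0 0 -0.0266 1;0 0 0 0 0 -0.0266 1;0 0 0 0 0 -0.0266 1;0 0 0 0 0 -0.0266 1;0 0.1 0 0 0 0 1;0 0.2 0 0 0 0 1",
  "squeeze": 40
}}

```text
clock: 1.65
ee_pos: [0.1984, -0.5843, 0.2934]
orientation: [[0.008, 1.0, 0.0], [1.0, -0.008, -0.0], [-0.0, 0.0, -1.0]]
contact_force: [-0.1, -0.4, 0.6]
grip_width: 0.0853
gripper_force: 0.0
```

Request:
{"api": "move_arm", "payload": {
  "moves": "0.27 0.15 0 0 0 0 1;0.27 0.15 0 0 0 0 1;0.27 0.15 0 0 0 0 1;0.27 0.15 0 0 0 0 1;0.27 0.15 0 0 0 0 1;0.27 0.15 0 0 0 0 1;0.27 0.15 0 0 0 0 1;0.27 0.15 0 0 0 0 1;0.27 0.15 0 0 0 0 1;0.27 0.15 0 0 0 0 1"
}}

```text
clock: 2.9
ee_pos: [0.4999, -0.0418, 0.2936]
orientation: [[0.005, 1.0, 0.001], [1.0, -0.005, -0.0], [-0.0, 0.001, -1.0]]
contact_force: [1.6, -1.1, 0.8]
grip_width: 0.0853
gripper_force: 0.0
```

Request:
{"api": "move_arm", "payload": {
  "moves": "0.2 0 0 0 0 0 1;0.1 0 0 0 0 0 1;0 0 0 0 0 0 1;0 0 0 0 0 0 1"
}}

```text
clock: 3.4
ee_pos: [0.4991, 0.0152, 0.2933]
orientation: [[0.003, 1.0, 0.0], [1.0, -0.003, -0.0], [-0.0, 0.0, -1.0]]
contact_force: [-0.6, 0.2, 0.2]
grip_width: 0.0854
gripper_force: 0.0
```

```bash
python3 - <<'E'
from h import *
s=telemetry.sense();d=snapshot("wrist");T=wristT(s,d);print(s["ee_pos"])
cv2.imwrite("pics/w1.png",d["image"])
for n,p in dict(c1=(.640,.143,.017),c2=(.644,.048,.017),c3=(.653,-.05,.017),c4=(.653,-.1485,.017),L=(.439,.227,.148),M=(.4435,-.048,.12),S=(.436,.069,.092),m=(.425,-.237,.066)).items(): print(n,proj(d,p,T))
for c,st in cork(d["image"],150): print(c,st)
E
```

```text
[0.4991 0.0152 0.2933]
c1 [441.2703  57.8074]
c2 [436.7661 139.7637]
c3 [436.3341 213.5715]
c4 [429.6332 278.7795]
L [ 234.0303 -101.8734]
M [267.6568 244.7499]
S [258.8868 126.4328]
m [267.9064 356.1237]
[444.2853  57.1444] [ 408   19   73   78 4392]
[259.0482 128.368 ] [ 237  105   47   47 1617]
[438.5239 139.9366] [ 406  108   66   66 3281]
[437.9635 214.756 ] [ 407  186   64   63 3041]
[269.045 245.344] [ 244  222   51   48 1933]
[409.9822 281.5978] [402 259  18  49 450]
```

View pics/w1.png

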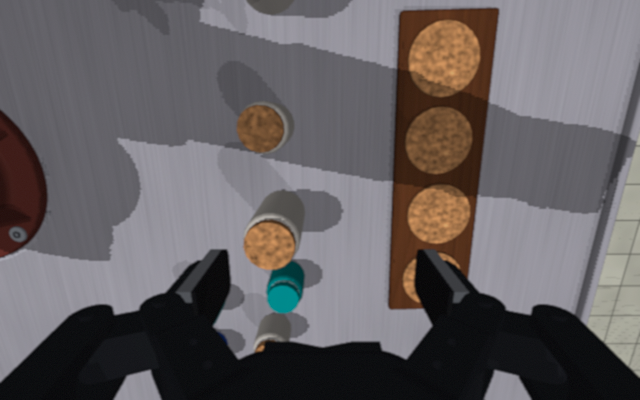

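The wrist view shows the mats at (444,57), (438,140) and (438,215), with the fourth hidden at (430,280). The small lid is at (259,128) and the medium lid at (269,245), both within 2 px of the estimates.

```bash
python3 - <<'E'
from h import *
s=telemetry.sense();d=snapshot("wrist");T=wristT(s,d)
for p,z in[((444.3,57.1),.017),((438.5,139.9),.017),((438,214.8),.017),((259.05,128.4),.092),((269.05,245.3),.12)]:print(ray(d,p,z,T))
E
```

```text
[0.6435 0.1434 0.017 ]
[0.6462 0.0474 0.017 ]
[ 0.6553 -0.0521  0.017 ]
[0.436  0.0667 0.092 ]
[ 0.4449 -0.0489  0.12  ]
```

Request:
{"api": "move_arm", "payload": {
  "moves": "0.21 -0.06 0 0 0 0 1;0.21 -0.06 0 0 0 0 1;0.21 -0.06 0 0 0 0 1;0.21 -0.06 0 0 0 0 1;0.21 -0.06 0 0 0 0 1;0 0 0 0 0 0 1;0 0 0 0 0 0 1"
}}

```text
clock: 4.38
ee_pos: [0.4397, 0.2247, 0.2932]
orientation: [[0.003, 1.0, 0.0], [1.0, -0.003, -0.0], [-0.0, 0.0, -1.0]]
contact_force: [0.1, -0.4, -1.0]
grip_width: 0.0856
gripper_force: 0.0
```

```bash
python3 - <<'E'
from h import *
s=telemetry.sense();d=snapshot("wrist");T=wristT(s,d);print(s["ee_pos"],s["orientation"])
for c,st in cork(d["image"],150): print(c,st,ray(d,c,.017,T)[:2],ray(d,c,.148,T)[:2])
E
```

```text
[0.4397 0.2247 0.2932] [[ 0.0028  1.      0.    ]
 [ 1.     -0.0028 -0.0004]
 [-0.0004  0.     -1.    ]]
[321.273  188.0513] [ 289  157   66   65 3117] [0.439  0.1954] [0.4395 0.2283]
[471.6919 226.2919] [ 442  198   62   57 2652] [0.6435 0.1412] [0.5765 0.1919]
[478.2535 276.1619] [456 261  39  35 797] [0.6627 0.0651] [0.5893 0.1409]
[319.1683 307.2087] [ 300  291   39   34 1040] [0.4352 0.0145] [0.4369 0.1071]
```

Request:
{"api": "move_arm", "payload": {
  "moves": "0.015 0 0.2 0 0 0 1;0 0 0.2 0 0 0 1;0 0 0.2 0 0 0 1;0 0 0.15 0 0 0 1;0 0 0.14 0 0 0 1;0 0 0 0 0 0 1;0 0 0 0 0 0 -0.3;0 0 0 0 0 0 -0.3;0 0 0 0 0 0 -0.3;0 0 0 0 0 0 -0.3",
  "squeeze": 50
}}

```text
clock: 5.68
ee_pos: [0.4404, 0.2285, 0.1171]
orientation: [[0.002, 1.0, 0.003], [1.0, -0.002, 0.0], [0.0, 0.003, -1.0]]
contact_force: [-2.5, -0.3, 7.8]
grip_width: 0.0671
gripper_force: 57.8
```

Request:
{"api": "move_arm", "payload": {
  "moves": "0 0 0 0 0 0 -0.3;0 0 0 0 0 0 -0.3"
}}

```text
clock: 5.92
ee_pos: [0.4404, 0.2285, 0.1171]
orientation: [[0.002, 1.0, 0.003], [1.0, -0.002, 0.0], [0.0, 0.003, -1.0]]
contact_force: [-1.8, -1.5, 7.3]
grip_width: 0.0671
gripper_force: 57.8
```

Request:
{"api": "move_arm", "payload": {
  "moves": "0 0 -0.05 0 0 0 -0.3;0 0 -0.1 0 0 0 -0.3;0 0 -0.15 0 0 0 -0.3;-0.03 0.075 0 0 0 0 -0.3;-0.06 0.15 0 0 0 0 -0.3;-0.08 0.2 0 0 0 0 -0.3;-0.08 0.2 0 0 0 0 -0.3;-0.08 0.2 0 0 0 0 -0.3;-0.06 0.14 0 0 0 0 -0.3;-0.03 0.05 0 0 0 0 -0.3"
}}

```text
clock: 7.18
ee_pos: [0.6435, 0.1424, 0.173]
orientation: [[0.003, 1.0, -0.002], [1.0, -0.003, -0.0], [-0.0, -0.002, -1.0]]
contact_force: [0.2, 0.1, -5.4]
grip_width: 0.0668
gripper_force: 58.6
```

Request:
{"api": "move_arm", "payload": {
  "moves": "0 0 0 0 0 0 -0.3;0 0 0 0 0 0 -0.3;0 0 0 0 0 0 -0.3"
}}

```text
clock: 7.55
ee_pos: [0.6416, 0.1446, 0.1754]
orientation: [[0.001, 1.0, -0.0], [1.0, -0.001, 0.0], [0.0, -0.0, -1.0]]
contact_force: [-0.1, 0.3, -3.7]
grip_width: 0.0671
gripper_force: 58.6
```

```bash
python3 - <<'E'
from h import *
s=telemetry.sense();d=snapshot("wrist");T=wristT(s,d);print(s["ee_pos"])
for c,st in cork(d["image"],300): print(c,st,ray(d,c,.017,T)[:2],ray(d,c,.208,T)[:2])
E
```

```text
[0.6416 0.1446 0.1754]
[332.0767 163.307 ] [ 285  147   84   51 1303] [0.6511 0.1679] [0.645 0.2  ]
[320.1903 301.9643] [  238   250   170   103 11303] [0.6399 0.0239] [0.6415 0.1544]
[ 52.8788 310.8539] [  22  285   63   53 2499] [0.3619 0.0137] [0.5536 0.1512]
```

Request:
{"api": "move_arm", "payload": {
  "moves": "0 0.006 0.07 0 0 0 -0.3;0 0 0.07 0 0 0 -0.3;0 0 0.04 0 0 0 -0.3;0 0 0.02 0 0 0 -0.3;0 0 0 0 0 0 -0.3;0 0 0 0 0 0 -0.3"
}}

```text
clock: 8.35
ee_pos: [0.6438, 0.144, 0.1357]
orientation: [[0.002, 1.0, 0.001], [1.0, -0.002, -0.0], [-0.0, 0.001, -1.0]]
contact_force: [-0.4, 0.5, -5.5]
grip_width: 0.0665
gripper_force: 58.7
```

Request:
{"api": "move_arm", "payload": {
  "moves": "0 0 0.008 0 0 0 -0.3;0 0 0 0 0 0 -0.3"
}}

```text
clock: 8.6
ee_pos: [0.6438, 0.144, 0.1343]
orientation: [[0.002, 1.0, 0.001], [1.0, -0.002, -0.0], [-0.0, 0.001, -1.0]]
contact_force: [-0.1, -0.4, -0.9]
grip_width: 0.0668
gripper_force: 58.9
```

Request:
{"api": "move_arm", "payload": {
  "moves": "0 0 0.004 0 0 0 -0.3;0 0 0 0 0 0 -0.3;0 0 0 0 0 0 0.2;0 0 0 0 0 0 0.8;0 0 0 0 0 0 1;0 0 0 0 0 0 1"
}}

```text
clock: 9.35
ee_pos: [0.6435, 0.144, 0.1328]
orientation: [[0.002, 1.0, 0.0], [1.0, -0.002, -0.0], [-0.0, 0.0, -1.0]]
contact_force: [-0.1, 0.2, -0.5]
grip_width: 0.0856
gripper_force: 0.0
```

Request:
{"api": "move_arm", "payload": {
  "moves": "0 0 0 0 0 0 1;0 0 -0.1 0 0 0 1;0 0 -0.2 0 0 0 1;0 0 -0.25 0 0 0 1;0 0 -0.25 0 0 0 1;0 0 0 0 0 0 1"
}}

```text
clock: 10.1
ee_pos: [0.6451, 0.1441, 0.2998]
orientation: [[0.002, 1.0, 0.009], [1.0, -0.002, 0.0], [0.0, 0.009, -1.0]]
contact_force: [1.0, 0.3, -0.6]
grip_width: 0.0855
gripper_force: 0.0
```

```bash
python3 - <<'E'
from h import *
s=telemetry.sense();d=snapshot("wrist");T=wristT(s,d);print(s["ee_pos"])
for c,st in cork(d["image"],300): print(c,st,ray(d,c,.017,T)[:2],ray(d,c,.165,T)[:2])
d=snapshot("scene");
for c,st in cork(d["image"],30): print(c,st,ray(d,c,.165)[:2])
E
```

```text
[0.6451 0.1441 0.2998]
[318.8527 212.6739] [ 284  164   68   99 5063] [0.6436 0.0786] [0.644  0.1284]
[137.1794 244.404 ] [ 118  226   40   37 1109] [0.3892 0.0332] [0.4828 0.0996]
[327.5011 295.3183] [ 299  271   58   50 2309] [ 0.6558 -0.0503] [0.6517 0.0467]
[326.6787 337.2735] [303 328  50  19 691] [ 0.6547 -0.1243] [ 0.651  -0.0002]
[532.8428  10.1703] [523   0  19  23 229] [-0.5547  1.3482]
[493.4964  35.1871] [481  10  26  53 278] [-0.3308  1.0093]
[634.4167  24.4653] [628  13  12  22 144] [-0.3062  1.7738]
[467.9556  38.8   ] [465  31   7  15  45] [-0.3192  0.8709]
[623.014   62.6117] [ 591   33   49   61 1566] [0.0206 1.4632]
[524.9688  67.8797] [ 499   34   59   56 1280] [-0.0211  1.0031]
[464.8318  98.1785] [ 440   81   50   44 1272] [0.1485 0.6429]
[600.6732 117.5154] [561  86  71  63 456] [0.3724 1.1021]
[460.0076 132.2955] [452 122  16  22 132] [0.3528 0.5312]
[309.0219 179.9489] [302 175  15  11 137] [ 0.4926 -0.0584]
[341.4792 179.9271] [336 176  12   9  96] [0.5135 0.045 ]
[254.1325 195.2651] [249 191  11  10  83] [ 0.5271 -0.2402]
[381.6197 204.1549] [373 197  18  15 213] [0.6445 0.1406]
[317.1672 245.4013] [ 274  229   89   36 1824] [ 0.7633 -0.0878]
[375.9596 239.202 ] [365 229  25  16  99] [0.7754 0.0827]
[ 40.6279 341.0147] [   0  279   69  121 2588] [ 0.9134 -0.7895]
[412.7678 317.1504] [ 366  297   98   41 1955] [1.0364 0.0998]
[ 99.2517 363.042 ] [ 90 315  16  85 715] [ 0.9991 -0.6483]
```

Request:
{"api": "move_arm", "payload": {
  "moves": "-0.13 -0.13 0 0 0 0 1;-0.14 -0.145 0 0 0 0 1;-0.14 -0.15 0 0 0 0 1;-0.14 -0.15 0 0 0 0 1;-0.14 -0.15 0 0 0 0 1;-0.14 -0.14 0 0 0 0 1;-0.13 -0.14 0 0 0 0 1;0 0 0 0 0 0 1;0 0 0 0 0 0 1"
}}

```text
clock: 11.32
ee_pos: [0.4421, -0.0473, 0.2923]
orientation: [[0.002, 1.0, -0.001], [1.0, -0.002, 0.0], [0.0, -0.001, -1.0]]
contact_force: [0.4, 1.4, -0.4]
grip_width: 0.0854
gripper_force: 0.0
```

```bash
cat >look.py <<'E'
from h import *;import sys
s=telemetry.sense();d=snapshot("wrist");T=wristT(s,d);print(s["ee_pos"],s["orientation"][1,1])
for c,st in cork(d["image"],300): print(c,st,ray(d,c,.017,T)[:2],ray(d,c,float(sys.argv[1]),T)[:2])
E
python3 look.py .12
```

```text
[ 0.4421 -0.0473  0.2923] -0.0023491003840156485
[485.8936  24.9159] [463   0  64  41 761] [0.6297 0.115 ] [0.5811 0.0911]
[314.8692  61.2956] [ 291   35   49   53 1888] [0.4342 0.0772] [0.4364 0.0631]
[492.4895  86.3986] [ 457   51   71   74 3861] [0.647  0.0488] [0.5939 0.0421]
[488.0456 168.2232] [ 456  137   65   65 3002] [ 0.6559 -0.0505] [ 0.6005 -0.0314]
[324.0332 186.3441] [ 297  160   55   54 2261] [ 0.4449 -0.0739] [ 0.4443 -0.0488]
[477.8822 238.1528] [ 447  210   63   58 2853] [ 0.6559 -0.1476] [ 0.6005 -0.1033]
[309.4163 316.9864] [295 304  31  27 663] [ 0.423  -0.2733] [ 0.4281 -0.1964]
```

Request:
{"api": "move_arm", "payload": {
  "moves": "-0.006 0.01 0.2 0 0 0 1;0 0 0.25 0 0 0 1;0 0 0.25 0 0 0 1;0 0 0.2 0 0 0 1;0 0 0.12 0 0 0 1;0 0 0 0 0 0 1;0 0 0 0 0 0 -0.4;0 0 0 0 0 0 -0.4;0 0 0 0 0 0 -0.4;0 0 0 0 0 0 -0.4"
}}

```text
clock: 12.62
ee_pos: [0.445, -0.0491, 0.0906]
orientation: [[0.002, 1.0, 0.002], [1.0, -0.002, -0.001], [-0.001, 0.002, -1.0]]
contact_force: [-2.5, 0.4, 6.1]
grip_width: 0.0605
gripper_force: 54.9
```

Request:
{"api": "move_arm", "payload": {
  "moves": "0 0 0 0 0 0 -0.4;0 0 0 0 0 0 -0.4"
}}

```text
clock: 12.88
ee_pos: [0.445, -0.0491, 0.0906]
orientation: [[0.002, 1.0, 0.002], [1.0, -0.002, -0.001], [-0.001, 0.002, -1.0]]
contact_force: [-1.2, 0.6, 6.5]
grip_width: 0.0605
gripper_force: 54.9
```

Request:
{"api": "move_arm", "payload": {
  "moves": "0 0 -0.05 0 0 0 -0.4;0 0 -0.1 0 0 0 -0.4;0 0 -0.15 0 0 0 -0.4;0.03 0.075 0 0 0 0 -0.4;0.07 0.15 0 0 0 0 -0.4;0.1 0.2 0 0 0 0 -0.4;0.1 0.2 0 0 0 0 -0.4;0.1 0.2 0 0 0 0 -0.4;0.06 0.13 0 0 0 0 -0.4;0.025 0.05 0 0 0 0 -0.4"
}}

```text
clock: 14.12
ee_pos: [0.6462, 0.0485, 0.1489]
orientation: [[0.001, 1.0, -0.0], [1.0, -0.001, 0.0], [0.0, -0.0, -1.0]]
contact_force: [0.4, 0.0, -2.6]
grip_width: 0.0605
gripper_force: 55.4
```

Request:
{"api": "move_arm", "payload": {
  "moves": "0 0 0 0 0 0 -0.4;0 0 0 0 0 0 -0.4;0 0 0 0 0 0 -0.4"
}}

```text
clock: 14.5
ee_pos: [0.6447, 0.0474, 0.1492]
orientation: [[0.003, 1.0, 0.0], [1.0, -0.003, -0.0], [-0.0, 0.0, -1.0]]
contact_force: [0.2, -0.7, -2.1]
grip_width: 0.0603
gripper_force: 55.4
```

Request:
{"api": "move_arm", "payload": {
  "moves": "0.002 0.006 0.07 0 0 0 -0.4;0 0 0.07 0 0 0 -0.4;0 0 0.04 0 0 0 -0.4;0 0 0.018 0 0 0 -0.4;0 0 0 0 0 0 -0.4;0 0 0 0 0 0 -0.4"
}}

```text
clock: 15.25
ee_pos: [0.6468, 0.0482, 0.1098]
orientation: [[0.002, 1.0, 0.001], [1.0, -0.002, -0.0], [-0.0, 0.001, -1.0]]
contact_force: [-0.3, 0.9, -2.6]
grip_width: 0.0601
gripper_force: 55.4
```

Request:
{"api": "move_arm", "payload": {
  "moves": "0 0 0.008 0 0 0 -0.4;0 0 0 0 0 0 -0.4;0 0 0 0 0 0 -0.4"
}}

```text
clock: 15.62
ee_pos: [0.6466, 0.0482, 0.1078]
orientation: [[0.002, 1.0, 0.0], [1.0, -0.002, -0.0], [-0.0, 0.0, -1.0]]
contact_force: [0.2, -0.5, -1.6]
grip_width: 0.0601
gripper_force: 55.4
```

Request:
{"api": "move_arm", "payload": {
  "moves": "0 0 0.006 0 0 0 -0.4;0 0 0 0 0 0 -0.4"
}}

```text
clock: 15.88
ee_pos: [0.6466, 0.0482, 0.1077]
orientation: [[0.002, 1.0, 0.001], [1.0, -0.002, -0.0], [-0.0, 0.001, -1.0]]
contact_force: [-3.7, 0.6, 6.3]
grip_width: 0.0604
gripper_force: 56.2
```

Request:
{"api": "move_arm", "payload": {
  "moves": "0 0 0 0 0 0 0.2;0 0 0 0 0 0 0.8;0 0 0 0 0 0 1;0 0 0 0 0 0 1;0 0 0 0 0 0 1;0 0 -0.1 0 0 0 1;0 0 -0.25 0 0 0 1;0 0 -0.25 0 0 0 1;0 0 -0.25 0 0 0 1;0 -0.1 0 0 0 0 1"
}}

```text
clock: 17.12
ee_pos: [0.6289, 0.0479, 0.2836]
orientation: [[0.002, 1.0, 0.01], [1.0, -0.002, -0.001], [-0.001, 0.01, -1.0]]
contact_force: [-0.2, -0.6, -1.1]
grip_width: 0.0853
gripper_force: 0.0
```

Request:
{"api": "move_arm", "payload": {
  "moves": "0.02 -0.18 0 0 0 0 1;0.02 -0.2 0 0 0 0 1;0.02 -0.2 0 0 0 0 1;0.02 -0.2 0 0 0 0 1;0.01 -0.17 0 0 0 0 1;0 0 0 0 0 0 1;0 0 0 0 0 0 1"
}}

```text
clock: 18.0
ee_pos: [0.4371, 0.0665, 0.2776]
orientation: [[0.002, 1.0, 0.002], [1.0, -0.002, -0.0], [-0.0, 0.002, -1.0]]
contact_force: [-0.4, 0.1, 0.6]
grip_width: 0.0851
gripper_force: 0.0
```

```bash
python3 look.py .092;python3 - <<'E'
from h import *
d=snapshot("scene")
for c,st in cork(d["image"],30):
  if 200<c[0]<400 and 150<c[1]<270:print(c,st,ray(d,c,.165)[:2],ray(d,c,.137)[:2])
E
```

```text
[0.4371 0.0665 0.2776] -0.0020280752187321976
[603.9917  99.3972] [ 560   57   80   86 5287] [0.768 0.147] [0.703 0.145]
[478.3145  92.9576] [461  66  55  71 779] [0.6199 0.1545] [0.584 0.151]
[489.8267 158.3466] [463 151  55  19 352] [0.6444 0.0782] [0.6037 0.0897]
[320.1286 180.6117] [ 298  159   46   44 1571] [0.4356 0.0507] [0.436  0.0676]
[468.3617 202.7767] [455 184  35  33 412] [0.6252 0.0212] [0.5883 0.0439]
[556.5397 212.5051] [ 526  185   61   56 2433] [0.741  0.0077] [0.6813 0.0331]
[484.7761 253.179 ] [ 452  225   65   59 2899] [ 0.6563 -0.0496] [ 0.6133 -0.013 ]
[341.4118 179.6471] [336 175  12  10 102] [0.5121 0.0451] [0.4834 0.0534]
[254.1325 195.2651] [249 191  11  10  83] [ 0.5271 -0.2402] [ 0.4987 -0.2397]
[381.9491 204.0833] [373 197  19  15 216] [0.6444 0.1417] [0.6192 0.1526]
[351.9123 215.4912] [344 209  16  14 171] [0.6719 0.0383] [0.6474 0.0464]
[311.4386 246.6282] [ 274  231   89   32 1361] [ 0.7643 -0.1046] [ 0.7424 -0.1004]
[379.3918 239.268 ] [366 231  27  14  97] [0.7777 0.0923] [0.7561 0.1019]
```

Request:
{"api": "move_arm", "payload": {
  "moves": "0.004 -0.005 0.22 0 0 0 1;0 0 0.25 0 0 0 1;0 0 0.27 0 0 0 1;0 0 0.22 0 0 0 1;0 0 0.12 0 0 0 1;0 0 0 0 0 0 1;0 0 0 0 0 0 -0.5;0 0 0 0 0 0 -0.5;0 0 0 0 0 0 -0.5;0 0 0 0 0 0 -0.5"
}}

```text
clock: 19.35
ee_pos: [0.4367, 0.0672, 0.0624]
orientation: [[0.002, 1.0, 0.003], [1.0, -0.002, -0.001], [-0.001, 0.003, -1.0]]
contact_force: [-1.5, -0.0, 6.3]
grip_width: 0.055
gripper_force: 53.2
```

Request:
{"api": "move_arm", "payload": {
  "moves": "0 0 0 0 0 0 -0.5;0 0 0 0 0 0 -0.5"
}}

```text
clock: 19.6
ee_pos: [0.4368, 0.0672, 0.0623]
orientation: [[0.002, 1.0, 0.003], [1.0, -0.002, -0.001], [-0.001, 0.003, -1.0]]
contact_force: [-1.8, -0.7, 7.0]
grip_width: 0.0547
gripper_force: 53.2
```

Request:
{"api": "move_arm", "payload": {
  "moves": "0 0 -0.05 0 0 0 -0.5;0 0 -0.1 0 0 0 -0.5;-0.05 0 -0.15 0 0 0 -0.5;-0.12 0.1 0 0 0 0 -0.5;-0.15 0.18 0 0 0 0 -0.5;-0.13 0.22 0 0 0 0 -0.5;-0.09 0.22 0 0 0 0 -0.5;-0.05 0.2 0 0 0 0 -0.5;0 0.13 0 0 0 0 -0.5;0 0.045 0 0 0 0 -0.5"
}}

```text
clock: 20.85
ee_pos: [0.6552, -0.0512, 0.1206]
orientation: [[0.002, 1.0, -0.0], [1.0, -0.002, -0.0], [-0.0, -0.0, -1.0]]
contact_force: [-0.1, -0.6, -2.9]
grip_width: 0.0546
gripper_force: 53.9
```

Request:
{"api": "move_arm", "payload": {
  "moves": "0 0 0 0 0 0 -0.5;0 0 0 0 0 0 -0.5;0 0 0 0 0 0 -0.5"
}}

```text
clock: 21.22
ee_pos: [0.6537, -0.0509, 0.1208]
orientation: [[0.002, 1.0, 0.0], [1.0, -0.002, -0.0], [-0.0, 0.0, -1.0]]
contact_force: [0.2, 0.1, -1.9]
grip_width: 0.0546
gripper_force: 53.9
```

Request:
{"api": "move_arm", "payload": {
  "moves": "0.001 0.006 0.07 0 0 0 -0.5;0 0 0.07 0 0 0 -0.5;0 0 0.04 0 0 0 -0.5;0 0 0.018 0 0 0 -0.5;0 0 0.008 0 0 0 -0.5;0 0 0 0 0 0 -0.5;0 0 0 0 0 0 -0.5"
}}

```text
clock: 22.1
ee_pos: [0.6557, -0.0509, 0.0795]
orientation: [[0.002, 1.0, 0.0], [1.0, -0.002, -0.0], [-0.0, 0.0, -1.0]]
contact_force: [0.4, 0.4, -2.6]
grip_width: 0.0545
gripper_force: 54.0
```

Request:
{"api": "move_arm", "payload": {
  "moves": "0 0 0.005 0 0 0 -0.5;0 0 0 0 0 0 -0.5"
}}

```text
clock: 22.35
ee_pos: [0.6557, -0.0509, 0.0795]
orientation: [[0.002, 1.0, 0.001], [1.0, -0.002, -0.0], [-0.0, 0.001, -1.0]]
contact_force: [-3.9, 0.9, 6.3]
grip_width: 0.0549
gripper_force: 54.6
```

Request:
{"api": "move_arm", "payload": {
  "moves": "0 0 0 0 0 0 0.2;0 0 0 0 0 0 0.8;0 0 0 0 0 0 1;0 0 0 0 0 0 1;0 0 0 0 0 0 1;0 0 -0.1 0 0 0 1;0 0 -0.25 0 0 0 1;0 0 -0.3 0 0 0 1;0 0 -0.3 0 0 0 1;-0.08 -0.1 0 0 0 0 1"
}}

```text
clock: 23.6
ee_pos: [0.6383, -0.067, 0.2771]
orientation: [[0.0, 1.0, 0.012], [1.0, -0.0, -0.004], [-0.004, 0.012, -1.0]]
contact_force: [0.4, 0.1, 0.4]
grip_width: 0.0855
gripper_force: 0.0
```

Request:
{"api": "move_arm", "payload": {
  "moves": "-0.14 -0.18 0 0 0 0 1;-0.15 -0.18 0 0 0 0 1;-0.15 -0.18 0 0 0 0 1;-0.15 -0.18 0 0 0 0 1;-0.15 -0.18 0 0 0 0 1;-0.105 -0.155 0 0 0 0 1;0 0 0 0 0 0 1;0 0 0 0 0 0 1"
}}

```text
clock: 24.6
ee_pos: [0.4245, -0.2353, 0.2694]
orientation: [[0.002, 1.0, 0.001], [1.0, -0.002, -0.001], [-0.001, 0.001, -1.0]]
contact_force: [0.4, -0.3, -0.1]
grip_width: 0.0851
gripper_force: 0.0
```

```bash
python3 look.py .066;python3 - <<'E'
from h import *
d=snapshot("scene")
for c,st in cork(d["image"],30):
  if 200<c[0]<400 and 150<c[1]<270:print(c,st,ray(d,c,.109)[:2])
E
```

```text
[ 0.4245 -0.2353  0.2694] -0.002280550342756339
[548.1848  29.8667] [527  20  39  20 330] [ 0.6697 -0.0835] [ 0.6376 -0.0942]
[526.608   94.9162] [ 489   57   72   74 1694] [ 0.6584 -0.1502] [ 0.6277 -0.1521]
[322.3184 180.1145] [ 304  162   38   37 1118] [ 0.4255 -0.2488] [ 0.4254 -0.2378]
[254.1341 195.2073] [249 191  11   9  82] [ 0.4701 -0.2391]
[381.9593 204.0226] [373 197  19  15 221] [0.5937 0.1636]
[351.9382 215.3539] [344 209  17  14 178] [0.6225 0.0547]
[321.6084 228.4126] [315 223  14  12 143] [ 0.6565 -0.0513]
[348.6259 243.8147] [309 228  87  29 556] [0.7326 0.0154]
[291.6824 251.5694] [279 242  26  21 425] [ 0.7268 -0.1569]
```

Request:
{"api": "move_arm", "payload": {
  "moves": "-0.01 0.005 0.25 0 0 0 1;0 0 0.27 0 0 0 1;0 0 0.27 0 0 0 1;0 0 0.22 0 0 0 1;0 0 0.13 0 0 0 1;0 0 0 0 0 0 1;0 0 0 0 0 0 -0.6;0 0 0 0 0 0 -0.6;0 0 0 0 0 0 -0.6;0 0 0 0 0 0 -0.6"
}}

```text
clock: 25.95
ee_pos: [0.4262, -0.2382, 0.0423]
orientation: [[0.002, 1.0, 0.002], [1.0, -0.002, -0.002], [-0.002, 0.002, -1.0]]
contact_force: [0.1, 1.7, 4.9]
grip_width: 0.0481
gripper_force: 52.1
```

Request:
{"api": "move_arm", "payload": {
  "moves": "0 0 0 0 0 0 -0.6;0 0 0 0 0 0 -0.6"
}}

```text
clock: 26.2
ee_pos: [0.4262, -0.2382, 0.0423]
orientation: [[0.002, 1.0, 0.002], [1.0, -0.002, -0.002], [-0.002, 0.002, -1.0]]
contact_force: [-1.3, 1.1, 6.3]
grip_width: 0.0485
gripper_force: 52.1
```

Request:
{"api": "move_arm", "payload": {
  "moves": "0 0 -0.05 0 0 0 -0.6;0 0 -0.1 0 0 0 -0.6;0 0.05 -0.15 0 0 0 -0.6;0 0.15 0 0 0 0 -0.6;0.03 0.22 0 0 0 0 -0.6;0.06 0.22 0 0 0 0 -0.6;0.1 0.22 0 0 0 0 -0.6;0.12 0.15 0 0 0 0 -0.6;0.1 0.1 0 0 0 0 -0.6;0.04 0.035 0 0 0 0 -0.6"
}}

```text
clock: 27.45
ee_pos: [0.6551, -0.1468, 0.1008]
orientation: [[0.0, 1.0, 0.0], [1.0, -0.0, -0.0], [-0.0, 0.0, -1.0]]
contact_force: [-0.6, -0.2, -1.0]
grip_width: 0.0483
gripper_force: 51.9
```

Request:
{"api": "move_arm", "payload": {
  "moves": "0 0 0 0 0 0 -0.6;0 0 0 0 0 0 -0.6;0 0 0 0 0 0 -0.6"
}}

```text
clock: 27.82
ee_pos: [0.6538, -0.1487, 0.1005]
orientation: [[0.003, 1.0, 0.0], [1.0, -0.003, -0.0], [-0.0, 0.0, -1.0]]
contact_force: [0.5, 0.3, -0.4]
grip_width: 0.0483
gripper_force: 51.9
```

Request:
{"api": "move_arm", "payload": {
  "moves": "0.003 0.003 0.07 0 0 0 -0.6;0 0 0.07 0 0 0 -0.6;0 0 0.04 0 0 0 -0.6;0 0 0.018 0 0 0 -0.6;0 0 0.008 0 0 0 -0.6;0 0 0 0 0 0 -0.6;0 0 0 0 0 0 -0.6"
}}

```text
clock: 28.7
ee_pos: [0.6552, -0.1473, 0.0594]
orientation: [[0.002, 1.0, 0.001], [1.0, -0.002, -0.0], [-0.0, 0.001, -1.0]]
contact_force: [-1.0, 0.6, 0.8]
grip_width: 0.048
gripper_force: 52.0
```

Request:
{"api": "move_arm", "payload": {
  "moves": "0 0 0.005 0 0 0 -0.6;0 0 0 0 0 0 -0.6"
}}

```text
clock: 28.95
ee_pos: [0.6552, -0.1473, 0.0594]
orientation: [[0.002, 1.0, 0.001], [1.0, -0.002, -0.001], [-0.001, 0.001, -1.0]]
contact_force: [-3.1, 1.6, 7.2]
grip_width: 0.0481
gripper_force: 52.8
```

Seated. I release, lift, and back off to look.

Request:
{"api": "move_arm", "payload": {
  "moves": "0 0 0 0 0 0 0.2;0 0 0 0 0 0 0.8;0 0 0 0 0 0 1;0 0 0 0 0 0 1;0 0 0 0 0 0 1;0 0 -0.1 0 0 0 1;0 0 -0.25 0 0 0 1;0 0 -0.3 0 0 0 1;0 0 -0.3 0 0 0 1;0 0 -0.2 0 0 0 1"
}}

```text
clock: 30.2
ee_pos: [0.6552, -0.1473, 0.2936]
orientation: [[0.002, 1.0, 0.005], [1.0, -0.002, -0.002], [-0.002, 0.005, -1.0]]
contact_force: [0.3, -0.2, 0.5]
grip_width: 0.0853
gripper_force: 0.0
```

Request:
{"api": "move_arm", "payload": {
  "moves": "0.2 -0.2 0 0 0 0 1;0.2 -0.25 0 0 0 0 1;0.2 -0.25 0 0 0 0 1;0.15 -0.2 0 0 0 0 1;0 0 0 0 0 0 1;0 0 0 0 0 0 1;0 0 0 0 0 0 1"
}}

```text
clock: 31.08
ee_pos: [0.4783, 0.0006, 0.2884]
orientation: [[0.003, 1.0, 0.0], [1.0, -0.003, -0.0], [-0.0, 0.0, -1.0]]
contact_force: [0.4, 0.5, 0.4]
grip_width: 0.0856
gripper_force: 0.0
```

```bash
python3 - <<'E'
from h import *
Z=[.066+.017,.109,.137,.165]
for n in("top","scene"):
  d=snapshot(n)
  for c,st in cork(d["image"],30):
    if 200<c[0]<400 and 135<c[1]<270:print(n,c,st[4],*[ray(d,c,z)[:2] for z in Z])
cv2.imwrite("pics/end.png",cv2.resize(d["image"][150:300,150:410],None,fx=3,fy=3))
E
```

```text
top [273.6573 145.1895] 248 [0.6627 0.1549] [0.6558 0.1523] [0.6484 0.1496] [0.641  0.1468]
top [357.4131 155.984 ] 811 [ 0.6301 -0.1314] [ 0.6237 -0.1296] [ 0.6168 -0.1277] [ 0.6099 -0.1258]
top [273.3217 163.1826] 115 [0.5997 0.1538] [0.5937 0.1513] [0.5874 0.1486] [0.581  0.1458]
scene [381.8249 204.0691] 217 [0.5705 0.1732] [0.5939 0.1631] [0.6191 0.1522] [0.6442 0.1413]
scene [351.9593 215.4942] 172 [0.6004 0.0622] [0.6231 0.0546] [0.6475 0.0465] [0.6719 0.0384]
scene [321.5286 228.5214] 140 [ 0.635  -0.0467] [ 0.6569 -0.0516] [ 0.6805 -0.057 ] [ 0.704  -0.0624]
scene [376.8525 238.2213] 122 [0.7088 0.1138] [0.729  0.1051] [0.7507 0.0957] [0.7724 0.0863]
scene [291.2857 238.5714] 105 [ 0.6562 -0.1472] [ 0.6776 -0.1498] [ 0.7006 -0.1527] [ 0.7237 -0.1555]
scene [349.504 244.32 ] 125 [0.715  0.0241] [0.735  0.0175] [0.7566 0.0103] [0.7782 0.0032]
scene [301.4062 251.0155] 517 [ 0.7105 -0.1253] [ 0.7306 -0.1284] [ 0.7523 -0.1318] [ 0.774  -0.1352]
```

View pics/end.png

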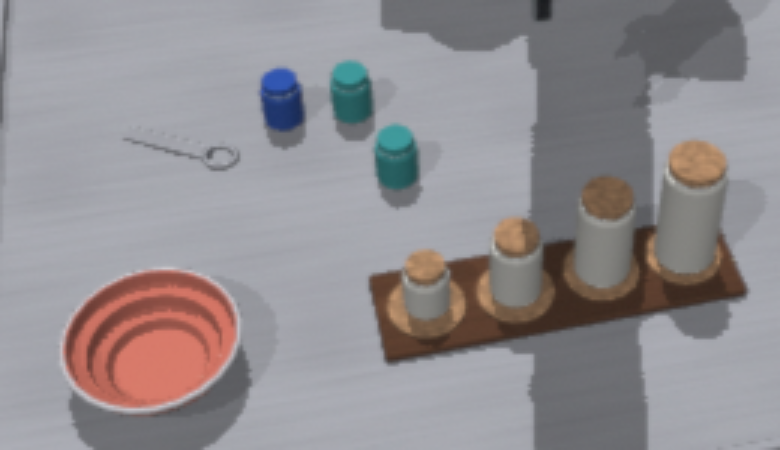

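The final view shows all four canisters upright and centred on their mats: mini (427,285), small (516,262), medium (605,232) and large (692,210). In the scene camera each lid lies within 5 mm of its mat's centre.

```bash
python3 -c "
from bench import order
print(order.job_done())"
```

```text
the job is handed in; nothing more can be done
None
```

The job is handed in: the large, medium, small and mini canisters stand in that order from the caddy to the bowl, upright, with each lid measured within about 5 mm of its mat's centre; the hand-in returned no verdict.

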